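Hold the thumbwheel on the stage spindle's set-screw flat

ROBOT

A 6-joint arm with a two-finger parallel gripper is mounted at the origin on the work surface. World frame = base frame: x ahead of the robot, y to its left, z up, the work surface at z = 0. Lengths are in m, angles in rad, forces in N, time in s.
With the tool pointing down it reaches from about 0.3 to 0.775 m from the base axis. Payload 14.6 kg.
Tool frame: the origin (TCP) lies on the centre line of the jaws, within the pads' length; the fingertips stand 14 mm ahead of it and the grasp point (between the pads) lies 5 mm behind it; x points along the fingers, y is the direction in which the jaws open and shut, and the axes are right-handed (so a half turn about x gives the same grasp; the last joint's range is limited). The gripper opens to 94 mm and grips with 3 to 60 N. Pads are 16 mm wide; open, the fingers measure 119 mm over their backs; the gripper's body (75 mm by 177 mm) begins 78 mm behind the grasp point.
Start: joints at [1.219, 0.3, 1.521, -0, 1.321, -0.067], TCP at [0.155, 0.528, 0.219] pointing down, gripper open.
Joint ranges: [-3.03, 3.03], [-0.79, 2.21], [0.23, 2.52], [-1.04, 4.18], [0, 3.07], [-2.55, 2.55]. Speed limits (rad/s): [2.22, 2.22, 2.57, 3.14, 3.14, 3.14].

INTERFACE

Orientations are given as [roll, pitch, yaw] about the fixed x, y, z axes, in that order (R = Rz(yaw) Ry(pitch) Rx(roll)).
In Python, from station import * gives the robot as it stands. The module is installed in compiled form; this text tells all that it offers.
- The arm moves only by the shell command python3 -m handwheel 'ROWS' [FORCE]. ROWS is JSON, a list of rows, each a list of 3 entries, a list of its own where there are three numbers: the shift along the tool's x, y, z in mm, then the turn about the tool's x in rad, then the gripper command: -1 is fully open, 1 is shut, values between are in proportion. In form: [[[dx, dy, dz], spin, gripper], ...]. A call has exactly 5 rows; each row is the pose to reach, as a shift and turn from the pose measured when the call began, along the tool's axes at that moment; what a row does not reach only later rows make up. A row lasts 1/10 s, in which the tool goes at most 50 mm and 8.59 degrees, less where a joint would pass 70% of its speed; a pose out of reach is approached as far as the arm can. A call with a gripper value outside its range is refused whole. The fingers move at their own pace and stop on an object; FORCE is the grip in N (left out, the last holds). Time passes only in rows, so rows that repeat a pose let the fingers close, or fill a call up. It gives the time, the measured TCP pose, the force and the opening at its end, in the units of the state.
- get_obs(): the state, without advancing time (a new reading comes with each control period).
- camera(name): name is "scene" or "top" or "wrist"; returns (picture, depth): 384x512x3 uint8, blue, green, red; 384x512 float32, m along the optical axis (not along the pixel's ray), 0 where there is no reading.
- camera_info(name): a dict with "fx", "fy", "cx", "cy" (pixels), "k1" (the pictures are not rectified: a ray, as slopes to the right and down, at radius r is drawn at 1 + k1 r^2 times it, then the intrinsics apply), "extrinsics" (4x4, takes a point from camera to world coordinates). Camera axes: x right, y down, z forward; pixel columns grow to the right and rows downward; lengths in m; the calibration is good to about 2 mm. A picture is of the moment at which its call begins: read the wrist's pose just before it. camera_info takes no time and is no camera call; for the wrist camera it gives the pose at the moment of the call.
- hand_in(): hands the job in, once; it reports no verdict.
The state is a dict: "time_s": time; "qpos": joint angles; "joint_vel": joint speeds; "tau": joint torques, N m; "ee_pos": TCP position; "eef_rot": TCP orientation; "force": force on the tool from outside, world axes, zero at the start; "moment": the same for the moment, N m; "grip_width": finger opening in m.
Only numpy, scipy, OpenCV 4.12 (cv2) and the standard library are available. Lean on these libraries where they do the work, as an engineer would, in place of code of your own. Each camera call takes 0.05 s, during which the arm holds its last target. There are 200 camera calls.

TASK

On the ion-source stage, turn the upright spindle with the fingers until you feel its set-screw flat pinched square between them and the flat faces the grooved driver rest. Then put the knurled thumbwheel on the spindle, hub up, with its set-screw over that flat and pointing at the driver rest, and finish while still holding the wheel there, level and about 7 mm clear of the shoulder below it, so that a fitter can tighten the screw. Leave the microscope, vial, screwdriver and tray alone.

Things in the scene. Friction and masses are not known exactly. Their poses are not given: they have to be found in the camera images.
- stage: Drive block of the positioning stage, fixed to the bench: an aluminium foot plate 190 x 100 x 6 mm (from 75 mm behind to 115 mm ahead of the origin along x) with a black block 80 x 80 mm on it up to 30 mm height. Origin on the bench below the spindle's axis, z up; its +x axis points from the spindle to the driver rest.
- shoulder (a point): Centre of the top face of the round shoulder (diameter 40 mm) at the spindle's foot, 36 mm above the bench, on the spindle's axis; axes as the stage's.
- driver_rest (a point): Top of the driver rest: an aluminium post 24 mm (along stage x) x 30 mm with a 12 mm wide groove along the stage's x in its top, 50 mm high, 92 mm from the spindle's axis along the stage's +x. Fixed to the stage.
- spindle (a joint): Angle of the steel spindle about its upright axis, rad: 0 when its flat faces the driver rest (stage +x), growing counter-clockwise seen from above; range -3.1 to 3.1. It stays where it is left (friction about 0.06 N m).
- flat (a point): Point on the flat's face, mid-width, 35 mm above the shoulder's top; its +x axis points out of the flat, z up. The flat is 17 mm wide, 8 mm from the axis, and runs from 4 mm above the shoulder to the spindle's top. Pinched square across the flat the spindle measures 20 mm (middle of the pinch 2 mm from the axis, away from the flat), elsewhere up to 24 mm.
- spindle_top (a point): Centre of the spindle's top end, on its axis, 50 mm above the shoulder's top, 86 mm above the bench. The spindle is 24 mm in diameter, D-shaped by one flat, its top edge chamfered 3 mm.
- wheel: Loose aluminium thumbwheel, 0.08 to 0.17 kg, on the bench hub up: knurled rim, diameter 60 mm, 0 to 12 mm high; hub, diameter 42 mm, 12 to 34 mm high; through bore, diameter 26.5 mm. Origin at the centre of its underside, z up, +x towards the set-screw.
- set_screw (a point): Outer end of the set-screw's dark head (diameter 10 mm), which stands out of the hub; 29.5 mm from the wheel's axis along its +x, 23 mm above its underside. The screw's 4 mm tip stands into the bore to 9.3 mm from the axis, so the wheel goes down over the spindle only with the screw over the flat.
- microscope: Bystander: brass-coloured hand microscope standing upright, diameter 61 mm at its foot, 127 mm high. Origin at the centre of its underside.
- vial: Bystander: amber jar with a black cap, diameter 40 mm, 60 mm high. Origin at the centre of its underside.
- driver: Bystander: screwdriver with a black handle, 160 mm long, lying on the bench. Origin at the underside of its middle.
- tray: Bystander: white tray 100 x 140 x 22 mm with small fittings. Origin at the centre of its underside.
Mind the look-alikes: they are no part of the job. Of the things shaped like the stage, the aluminium one is meant.

How it is judged:
By the outcome, as a careful person would: the job done as asked, in the order asked, and still so for the second after the job is handed in, while the arm keeps its last pose, push and grip.
It also fails if it takes over 72 s, if anything falls off the work surface, if the arm or the gripper's body presses on something with over 40 N, if the wrist force passes 120 N, or if a joint passes its speed limit or range.

## Working session

There is one attempt and no reset: what is moved stays moved. The work goes in short steps, Python scripts to look and compute and a shell command to move; the robot and the scene stay as the last step left them, time stands still between calls to the robot, and variables do not carry over. Pictures are saved under pics/ and viewed, about 8 in all and at most 12, crops included, and the job is handed in when it is done.

```bash
mkdir -p pics; cat > h.py <<'E'
from station import *
import numpy as np, cv2
def ray(info,u,v):
    x=(u-info["cx"])/info["fx"]; y=(v-info["cy"])/info["fy"]
    xd,yd=x,y
    for _ in range(20):
        s=1+info["k1"]*(x*x+y*y); x,y=xd/s,yd/s
    T=np.array(info["extrinsics"]); return T[:3,3],T[:3,:3]@np.array([x,y,1.0])
def onplane(info,u,v,z):
    o,d=ray(info,u,v); return o+d*(z-o[2])/d[2]
def proj(info,p):
    T=np.array(info["extrinsics"]); c=T[:3,:3].T@(np.array(p)-T[:3,3]); x,y=c[0]/c[2],c[1]/c[2]; s=1+info["k1"]*(x*x+y*y)
    return np.array([info["fx"]*x*s+info["cx"],info["fy"]*y*s+info["cy"]])
def cloud(info,dep):
    h,w=dep.shape; v,u=np.mgrid[0:h,0:w]; xd=(u-info["cx"])/info["fx"]; yd=(v-info["cy"])/info["fy"]; x,y=xd.copy(),yd.copy()
    for _ in range(20):
        s=1+info["k1"]*(x*x+y*y); x,y=xd/s,yd/s
    T=np.array(info["extrinsics"]); return np.stack([x*dep,y*dep,dep],-1)@T[:3,:3].T+T[:3,3]
E
python3 - <<'E'
from h import *
o=get_obs(); print({k:np.round(v,3) for k,v in o.items()})
for n in ["scene","top","wrist"]:
    i=camera_info(n); p,d=camera(n); cv2.imwrite(f"pics/{n}0.png",p); np.save(f"pics/{n}0.npy",d)
    print(n,{k:np.round(v,3).tolist() for k,v in i.items()})
a=cv2.imread("pics/scene0.png");b=cv2.imread("pics/top0.png")
cv2.imwrite("pics/both0.png",cv2.resize(np.hstack([a,b]),None,fx=.78,fy=.78))
E
```

```text
{'time_s': np.float64(0.0), 'qpos': array([ 1.219,  0.3  ,  1.522, -0.   ,  1.321, -0.067]), 'joint_vel': array([-0.   , -0.001,  0.001,  0.001, -0.001, -0.   ]), 'tau': array([ 0.0000e+00, -5.3182e+01, -3.5274e+01,  7.1000e-02,  2.4000e-02,
       -0.0000e+00]), 'ee_pos': array([0.154, 0.528, 0.219]), 'eef_rot': array([-1.624,  1.57 , -1.909]), 'force': array([ 0.071, -0.095, -0.425]), 'moment': array([-0.004,  0.001,  0.018]), 'grip_width': np.float64(0.094)}
scene {'fx': 430.565, 'fy': 430.565, 'cx': 253.737, 'cy': 191.387, 'k1': -0.076, 'extrinsics': [[-0.075, 0.842, -0.534, 1.11], [0.997, 0.056, -0.053, 0.058], [-0.015, -0.537, -0.844, 1.018], [0.0, 0.0, 0.0, 1.0]]}
top {'fx': 410.622, 'fy': 410.622, 'cx': 259.563, 'cy': 190.103, 'k1': -0.11, 'extrinsics': [[0.057, -0.977, 0.207, 0.284], [-0.998, -0.056, 0.01, -0.018], [0.002, -0.207, -0.978, 1.286], [0.0, 0.0, 0.0, 1.0]]}
wrist {'fx': 315.398, 'fy': 315.398, 'cx': 259.184, 'cy': 182.862, 'k1': -0.065, 'extrinsics': [[0.281, 0.932, 0.228, 0.09], [0.96, -0.273, -0.066, 0.548], [0.0, 0.237, -0.971, 0.383], [0.0, 0.0, 0.0, 1.0]]}
```

View pics/top0.png

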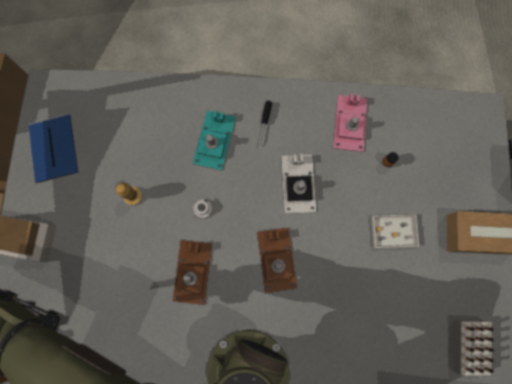

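View pics/scene0.png

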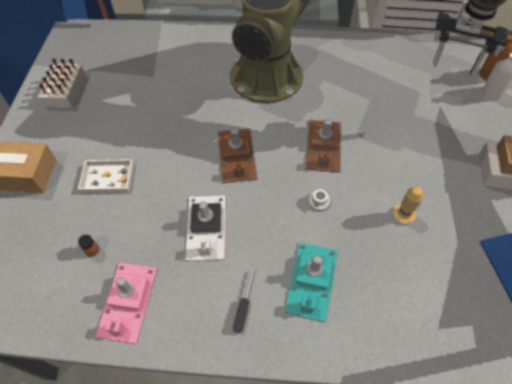

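Top view: the stage look-alikes are teal (213,140), pink (351,123) and two brown (193,272), (278,261). The aluminium one with the black block, at (299,185), is the target, with its rest at (297,158). The only wheel is at (203,208), and the microscope at (128,193) is a bystander. Next, a close crop and measurement.

```bash
python3 - <<'E'
from h import *
t=cv2.imread("pics/top0.png"); s=cv2.imread("pics/scene0.png")
it=camera_info("top"); isc=camera_info("scene")
print("stage scene spindle",onplane(isc,206,206,.086),"top",onplane(it,299,187,.086))
print("rest top",onplane(it,297,157,.05),"scene",onplane(isc,207,247,.05))
print("wheel top",onplane(it,203,206,.034),"scene",onplane(isc,320,194,.034))
C=[(t,280,145,80,70),(s,170,185,80,80),(t,180,185,50,45),(s,295,175,50,45)]
out=[cv2.resize(im[y:y+h,x:x+w],(390,290),interpolation=cv2.INTER_CUBIC) for im,x,y,w,h in C]
cv2.imwrite("pics/crop1.png",np.vstack([np.hstack(out[:2]),np.hstack(out[2:])]))
# cloud stats
for n,i,b in [("top",it,(275,145,330,222)),("scene",isc,(180,185,235,270))]:
    P=cloud(i,np.load(f"pics/{n}0.npy")); x0,y0,x1,y1=b; Q=P[y0:y1,x0:x1].reshape(-1,3)
    for lo,hi in [(.003,.012),(.024,.033),(.044,.056),(.078,.095)]:
        m=Q[(Q[:,2]>lo)&(Q[:,2]<hi)]; 
        if len(m): print(n,lo,len(m),np.round(m.mean(0),4),np.round(np.ptp(m,0),3))
    b=(185,190,222,225) if n=="top" else (300,175,342,215)
    x0,y0,x1,y1=b; Q=P[y0:y1,x0:x1].reshape(-1,3)
    for lo,hi in [(.006,.015),(.028,.04)]:
        m=Q[(Q[:,2]>lo)&(Q[:,2]<hi)]; 
        if len(m): print(n,"wheel",lo,len(m),np.round(m.mean(0),4),np.round(np.ptp(m,0),3))
E
```

```text
stage scene spindle [ 0.57082429 -0.11710963  0.086     ] top [ 0.55461963 -0.12314201  0.086     ]
rest top [ 0.6586354  -0.11655404  0.05      ] scene [ 0.66670987 -0.10566367  0.05      ]
wheel top [0.48905942 0.16673132 0.034     ] scene [0.48294956 0.1753762  0.034     ]
top 0.003 967 [ 0.588  -0.1298  0.0059] [0.255 0.176 0.009]
top 0.024 479 [ 0.565  -0.1287  0.0289] [0.136 0.085 0.009]
top 0.044 51 [ 0.6423 -0.1212  0.0487] [0.118 0.032 0.012]
top 0.078 44 [ 0.5639 -0.1297  0.0842] [0.025 0.022 0.013]
top wheel 0.006 128 [0.4807 0.1713 0.0107] [0.1   0.071 0.009]
top wheel 0.028 83 [0.4854 0.173  0.0323] [0.048 0.039 0.01 ]
scene 0.003 1205 [ 0.6047 -0.1204  0.0058] [0.258 0.15  0.009]
scene 0.024 620 [ 0.5757 -0.1251  0.0291] [0.147 0.084 0.009]
scene 0.044 89 [ 0.6396 -0.1195  0.0492] [0.112 0.034 0.012]
scene 0.078 62 [ 0.5675 -0.1276  0.084 ] [0.025 0.024 0.011]
scene wheel 0.006 158 [0.4956 0.1733 0.0106] [0.058 0.06  0.009]
scene wheel 0.028 112 [0.4876 0.1747 0.0329] [0.044 0.04  0.01 ]
```

View pics/crop1.png

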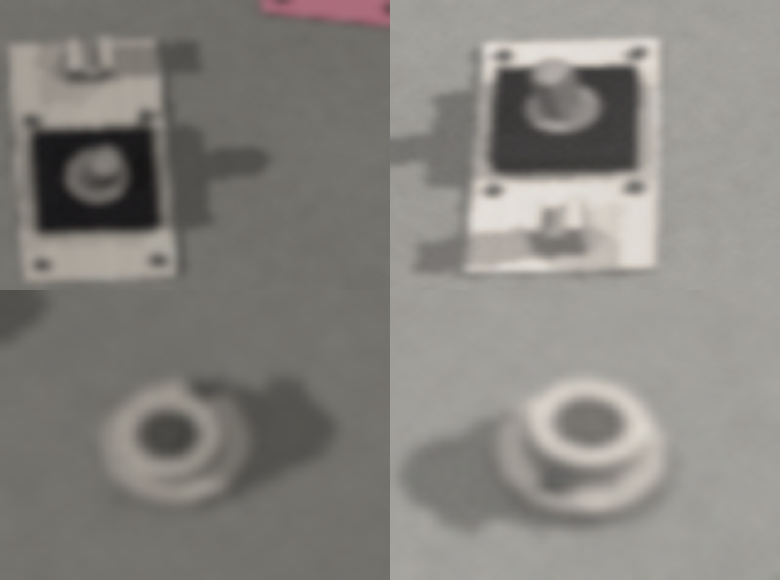

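The crops confirm the choice: an aluminium foot, a black block, and a grooved rest on the +x side. The wheel lies hub up with its dark screw at about (206,200) in the top view, pointing roughly +x. Now a helper to compute moves.

```bash
cat >> h.py <<'E'
from scipy.spatial.transform import Rotation as Ro
def pose():
    o=get_obs(); R=Ro.from_euler("xyz",o["eef_rot"]).as_matrix(); return o,np.array(o["ee_pos"]),R
def to(x,y,z,jaw=None):
    """shift mm in tool axes and spin so that tool y points (mod pi) at world angle jaw"""
    o,p,R=pose(); s=R.T@(np.array([x,y,z])-p)*1000; a=np.arctan2(R[1,1],R[0,1])
    sp=0 if jaw is None else -((jaw-a+np.pi/2)%np.pi-np.pi/2)
    print("shift",np.round(s,1),"spin",round(sp,3),"jaw now",round(a,3),"q6",round(o["qpos"][5],3),"tilt x",np.round(R[:,0],4),"t",round(o["time_s"],2))
E
python3 - <<'E'
from h import *
o,p,R=pose(); print(np.round(R,3)); to(.565,-.129,.2,.08); 
E
```

```text
[[-0.     0.281  0.96 ]
 [-0.001  0.96  -0.281]
 [-1.    -0.001 -0.   ]]
shift [  19.4 -514.9  578.5] spin 1.206 jaw now 1.286 q6 -0.067 tilt x [-3.e-04 -8.e-04 -1.e+00] t 0.15
```

```bash
H="python3 -m handwheel"
python3 -m handwheel '[[[0,-33,37],0,-1],[[0,-66,74],0,-1],[[0,-99,111],0,-1],[[0,-132,148],0,-1],[[0,-166,187],0,-1]]'
python3 -m handwheel '[[[0,-33,37],0,-1],[[0,-66,74],0,-1],[[0,-99,111],0,-1],[[0,-132,148],0,-1],[[0,-166,187],0,-1]]'
python3 -m handwheel '[[[0,-33,37],0.15,-1],[[0,-66,74],0.3,-1],[[0,-99,111],0.45,-1],[[0,-132,148],0.6,-1],[[0,-166,187],0.75,-1]]'
python3 -c "
from h import *
to(.565,-.129,.2,.08)"
```

```text
time_s: 0.65
ee_pos: [0.2868, 0.3155, 0.2191]
eef_rot: [-1.587, 1.57, -1.871]
force: [0.4, 0.7, 0.4]
grip_width: 0.0938
time_s: 1.15
ee_pos: [0.4194, 0.1032, 0.2194]
eef_rot: [-1.09, 1.57, -1.374]
force: [0.9, 0.7, -0.2]
grip_width: 0.0938
time_s: 1.65
ee_pos: [0.5518, -0.1089, 0.2194]
eef_rot: [-0.474, 1.57, -1.515]
force: [0.2, 0.1, 1.4]
grip_width: 0.0941
shift [19.4  1.2 24. ] spin 0.45 jaw now 0.53 q6 -0.79 tilt x [ 0.e+00 -6.e-04 -1.e+00] t 1.65
```

```bash
python3 -m handwheel '[[[0,0,12],0.15,-1],[[0,1,24],0.3,-1],[[0,1,24],0.45,-1],[[0,1,24],0.45,-1],[[0,1,24],0.45,-1]]'
python3 - <<'E'
from h import *
o,p,R=pose(); i=camera_info("wrist"); im,d=camera("wrist"); cv2.imwrite("pics/w1.png",im); np.save("pics/w1.npy",d)
np.save("pics/w1i.npy",i,allow_pickle=True)
print(p); to(.565,-.129,.2,.08)
u,v=proj(i,[.565,-.129,.086]); print(u,v, proj(i,[.657,-.12,.05]))
cv2.imwrite("pics/w1v.png",cv2.resize(im,(768,576),interpolation=cv2.INTER_CUBIC))
E
```

```text
time_s: 2.15
ee_pos: [0.5647, -0.1289, 0.2192]
eef_rot: [-0.724, 1.57, -2.21]
force: [-0.7, -0.8, 0.2]
grip_width: 0.094
[ 0.5646705  -0.12894588  0.21922118]
shift [19.3  0.3  0.1] spin 0.004 jaw now 0.084 q6 -0.372 tilt x [-2.e-04 -5.e-04 -1.e+00] t 2.2
258.4249094341691 180.26673140859484 [343.81815088 171.58435483]
```

View pics/w1v.png

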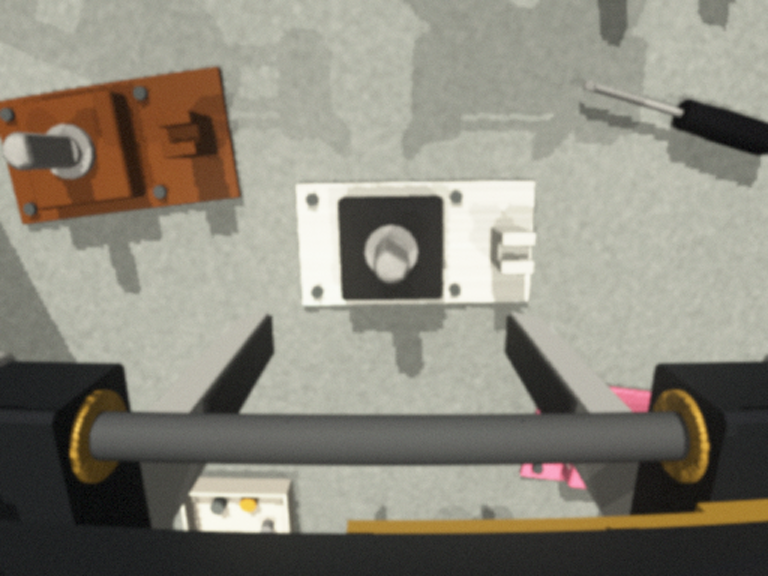

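The wrist view shows the stage nearly axis-aligned, with the spindle's upper end at about (392,258) and the rest at (515,250) (1.5x picture). Next, plate fit and spindle crop.

```bash
python3 - <<'E'
from h import *
im=cv2.imread("pics/w1.png"); i=np.load("pics/w1i.npy",allow_pickle=True).item(); d=np.load("pics/w1.npy")
P=cloud(i,d)
sub=np.zeros(im.shape[:2],bool); sub[110:215,185:370]=1
hsv=cv2.cvtColor(im,cv2.COLOR_BGR2HSV)
m=(sub&(hsv[...,2]>215)&(P[...,2]<.015)).astype(np.uint8)
c=max(cv2.findContours(m,cv2.RETR_EXTERNAL,cv2.CHAIN_APPROX_NONE)[0],key=cv2.contourArea)[:,0]
W=np.array([onplane(i,u,v,.006)[:2] for u,v in c])
r=cv2.minAreaRect((W*1000).astype(np.float32)); print("plate",r)
g=cv2.boxPoints(r); print(g)
# black block top
m2=((hsv[...,2]<60)&sub).astype(np.uint8); c2=max(cv2.findContours(m2,cv2.RETR_EXTERNAL,cv2.CHAIN_APPROX_NONE)[0],key=cv2.contourArea)[:,0]
W2=np.array([onplane(i,u,v,.030)[:2] for u,v in c2]); print("block",cv2.minAreaRect((W2*1000).astype(np.float32)))
Q=P[110:215,185:370].reshape(-1,3); 
for lo,hi in [(.044,.056),(.076,.095),(.033,.039),(.026,.033)]:
    q=Q[(Q[:,2]>lo)&(Q[:,2]<hi)&(np.hypot(Q[:,0]-.565,Q[:,1]+.129)<.13)]; print(lo,len(q),np.round(np.median(q,0),4),np.round(np.ptp(q,0),3))
x0,y0,w,h=235,138,60,45
cv2.imwrite("pics/w1c.png",cv2.resize(im[y0:y0+h+15,x0:x0+w],(600,600),interpolation=cv2.INTER_CUBIC))
E
```

```text
plate ((586.3302612304688, -123.92106628417969), (189.54962158203125, 100.13626861572266), 5.762970447540283)
[[ 487.00693   -83.622635]
 [ 497.06198  -183.25279 ]
 [ 685.65356  -164.2195  ]
 [ 675.5985    -64.58934 ]]
block ((567.669921875, -124.7768325805664), (72.45218658447266, 76.4757080078125), 6.199267387390137)
0.044 421 [ 0.6565 -0.1196  0.0486] [0.116 0.03  0.012]
0.076 433 [ 0.5664 -0.1259  0.0842] [0.024 0.023 0.01 ]
0.033 691 [ 0.5803 -0.1173  0.0353] [0.123 0.037 0.006]
0.026 3722 [ 0.5673 -0.12    0.0286] [0.142 0.086 0.007]
```

View pics/w1c.png

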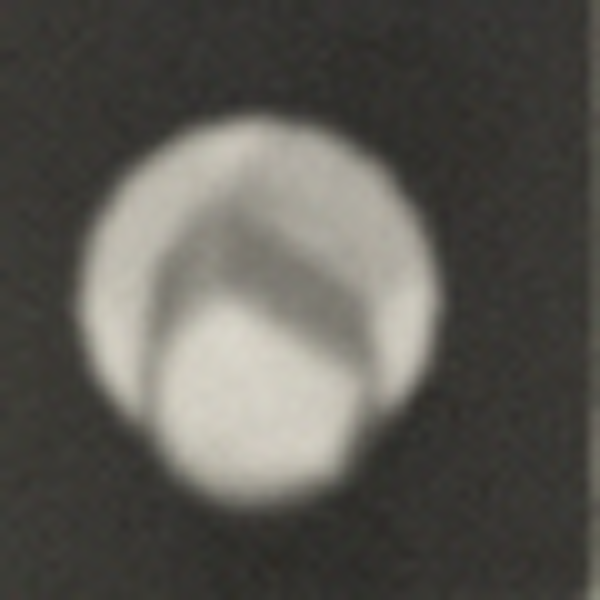

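Plate fit: stage origin (566.4, −125.9) mm, yaw 0.1006; depth on the spindle agrees. The flat edge in the crop runs from (235,300) to (370,365), with its normal up and right, so it faces ≈1.20 rad in the world frame, ≈+1.1 rad on the spindle. Next I align the jaws to it.

```bash
python3 -m handwheel '[[[0,1,-1],-0.15,-1],[[0,1,-1],-0.3,-1],[[0,1,-1],-0.45,-1],[[0,1,-1],-0.6,-1],[[0,1,-1],-0.75,-1]]'
python3 -m handwheel '[[[10,0,0],-0.15,-1],[[20,0,0],-0.3,-1],[[40,0,0],-0.366,-1],[[60,0,0],-0.366,-1],[[80,0,0],-0.366,-1]]'
python3 - <<'E'
from h import *
to(.5657,-.1278,.061,1.2)
E
```

```text
time_s: 2.7
ee_pos: [0.5655, -0.1275, 0.2194]
eef_rot: [-0.995, 1.57, -1.726]
force: [0.2, -0.2, -0.7]
grip_width: 0.0939
time_s: 3.2
ee_pos: [0.5654, -0.1272, 0.1389]
eef_rot: [-0.783, 1.57, -1.144]
force: [0.8, -0.7, -0.4]
grip_width: 0.0938
shift [77.9 -0.4  0.4] spin 0.01 jaw now 1.21 q6 -1.494 tilt x [ 3.e-04 -7.e-04 -1.e+00] t 3.2
```

```bash
python3 -m handwheel '[[[20,0,0],0.01,-1],[[40,0,0],0.01,-1],[[60,0,0],0.01,-1],[[78,0,0],0.01,-1],[[78,0,0],0.01,-1]]' 15
python3 -m handwheel '[[[0,0,0],0,0],[[0,0,0],0,0],[[0,0,0],0,0],[[0,0,0],0,0],[[0,0,0],0,0]]' 15
python3 -m handwheel '[[[0,0,0],0,1],[[0,0,0],0,1],[[0,0,0],0,1],[[0,0,0],0,1],[[0,0,0],0,1]]' 15
python3 -c "
from h import *
to(.5657,-.1278,.061,1.2); print(get_obs()['moment'])"
```

```text
time_s: 3.7
ee_pos: [0.5643, -0.1267, 0.0589]
eef_rot: [-2.888, 1.568, 3.028]
force: [-0.6, -0.3, 0.4]
grip_width: 0.0939
time_s: 4.2
ee_pos: [0.5644, -0.1267, 0.0593]
eef_rot: [-2.851, 1.568, 3.065]
force: [0.2, -0.7, -0.4]
grip_width: 0.0575
time_s: 4.7
ee_pos: [0.5637, -0.1286, 0.0593]
eef_rot: [-2.187, 1.566, -2.554]
force: [-4.7, -10.4, 2.8]
grip_width: 0.021
shift [-1.7  1.4  1.5] spin 0.004 jaw now 1.204 q6 -1.487 tilt x [-0.0043 -0.0029 -1.    ] t 4.7
[-1.7495446   0.82026853 -0.07906736]
```

```bash
python3 -m handwheel '[[[0,-1,0],0,1],[[0,-1,0],0,1],[[0,-1,0],0,1],[[0,-1,0],0,1],[[0,-1,0],0,1]]' 40
python3 -c "
from h import *
to(.5657,-.1278,.061,1.2); print(get_obs()['moment'],get_obs()['force'])"
python3 -m handwheel '[[[0,0,0],0.04,1],[[0,0,0],0.08,1],[[0,0,0],0.12,1],[[0,0,0],0.12,1],[[0,0,0],0.12,1]]' 40
python3 -c "
from h import *
to(.5657,-.1278,.061,1.2); print(get_obs()['moment'],get_obs()['force'])"
```

```text
time_s: 5.2
ee_pos: [0.5636, -0.1289, 0.0593]
eef_rot: [-2.311, 1.567, -2.678]
force: [1.8, 5.4, 0.1]
grip_width: 0.0205
shift [-1.7  1.7  1.5] spin 0.004 jaw now 1.204 q6 -1.489 tilt x [-0.0037 -0.0019 -1.    ] t 5.2
[ 1.08904551 -0.41338875  0.01445528] [1.81877247 5.39110583 0.09008763]
time_s: 5.7
ee_pos: [0.5636, -0.1286, 0.0593]
eef_rot: [-2.311, 1.567, -2.797]
force: [-1.1, 3.9, 1.1]
grip_width: 0.0203
shift [-1.7  1.6  1.5] spin -0.115 jaw now 1.085 q6 -1.37 tilt x [-0.0039 -0.0014 -1.    ] t 5.7
[ 0.92812384  0.00360721 -0.06731719] [-1.11044666  3.89457392  1.10476799]
```

```bash
python3 -m handwheel '[[[0,0.1,-0.2],0.1,1],[[0,0.3,-0.4],0.2,1],[[0,0.4,-0.5],0.3,1],[[0,0.5,-0.7],0.4,1],[[0,0.7,-0.8],0.5,1]]' 40
python3 -c "
from h import *
to(.5657,-.1278,.061,.1006); o,p,R=pose(); print(R.T@o['moment'],R.T@o['force'])"
```

```text
time_s: 6.2
ee_pos: [0.5636, -0.1274, 0.0593]
eef_rot: [-1.75, 1.568, -2.739]
force: [3.8, 3.2, -1.4]
grip_width: 0.02
shift [-1.7  1.5  1.5] spin 0.482 jaw now 0.582 q6 -0.866 tilt x [-0.0029 -0.0012 -1.    ] t 6.2
[-0.05577964  0.20816971  0.92653999] [ 1.38294477  4.97990982 -0.56967602]
```

```bash
python3 -m handwheel '[[[0,0.3,-0.2],0.1,1],[[0,0.5,-0.4],0.2,1],[[0,0.7,-0.5],0.3,1],[[0,0.9,-0.7],0.4,1],[[0,1.1,-0.8],0.482,1]]' 40
python3 -m handwheel '[[[0,0,0],0,1],[[0,0,0],0,1],[[0,0,0],0,1],[[0,0,0],0,1],[[0,0,0],0,1]]' 40
python3 -c "
from h import *
to(.5657,-.1278,.061,.1006); o,p,R=pose(); print(R.T@o['moment'],R.T@o['force'])"
```

```text
time_s: 6.7
ee_pos: [0.5642, -0.1264, 0.0593]
eef_rot: [-1.084, 1.568, -2.558]
force: [0.7, -0.4, -0.8]
grip_width: 0.0201
time_s: 7.2
ee_pos: [0.5642, -0.1264, 0.0593]
eef_rot: [-1.072, 1.568, -2.544]
force: [0.3, 1.1, 0.4]
grip_width: 0.0203
shift [-1.7  1.3  1.6] spin -0.002 jaw now 0.098 q6 -0.379 tilt x [-0.0025 -0.0017 -1.    ] t 7.2
[-0.01789799  0.32501007  0.19525349] [-0.37956589  0.431251   -1.05585841]
```

Pinched square: 20.0–20.3 mm, jaw angle 0.098 against a stage yaw of 0.1006. The contact poses put the axis at ≈(566.3, −127.6) mm. Release, lift and look.

```bash
python3 -m handwheel '[[[0,0,0],0,0],[[0,0,0],0,0],[[0,0,0],0,0],[[0,0,0],0,0],[[0,0,0],0,0]]' 20
python3 -m handwheel '[[[-40,0,0],0,0],[[-80,0,0],0,0],[[-120,0,0],0,-1],[[-160,0,0],0,-1],[[-160,0,0],0,-1]]' 20
python3 - <<'E'
from h import *
o,p,R=pose(); i=camera_info("wrist"); im,d=camera("wrist"); cv2.imwrite("pics/w2.png",im); np.save("pics/w2.npy",d)
print(p); to(.487,.174,.22,-1.5)
u,v=proj(i,[.5663,-.1276,.086]).astype(int); print(u,v); u0,v0=u-30,v-35
a=cv2.resize(im[v0:v0+50,u0:u0+60],(600,500),interpolation=cv2.INTER_CUBIC)
cv2.imwrite("pics/w2c.png",a)
np.save("pics/w2i.npy",i,allow_pickle=True)
E
```

```text
time_s: 7.7
ee_pos: [0.5642, -0.1264, 0.0593]
eef_rot: [-1.054, 1.568, -2.526]
force: [-0.5, -0.2, -0.1]
grip_width: 0.0468
time_s: 8.2
ee_pos: [0.5662, -0.1266, 0.2251]
eef_rot: [0.859, 1.563, -0.614]
force: [-0.6, 0.0, -0.4]
grip_width: 0.0678
[ 0.56623178 -0.12656579  0.22508307]
shift [   0.7  -48.5 -306.6] spin -1.543 jaw now 0.098 q6 -0.38 tilt x [ 0.002  -0.0031 -1.    ] t 8.25
257 179
```

View pics/w2c.png

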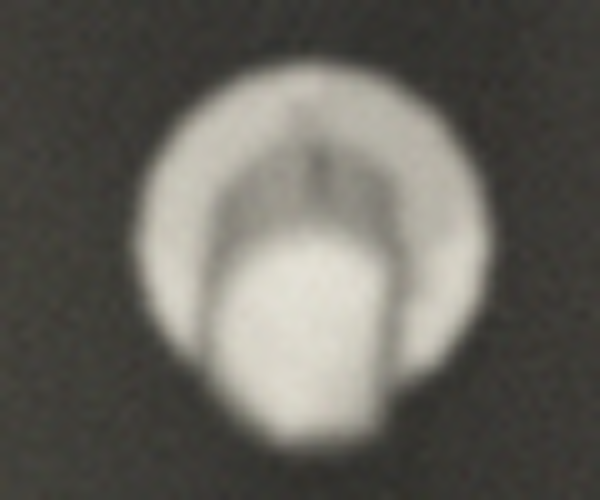

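The flat now faces the rest: its vertical edge is at x≈385 in the crop. Now to the wheel.

```bash
python3 -m handwheel '[[[0,-7,-48],0.14,-1],[[0,-14,-96],0.28,-1],[[0,-21,-144],0.42,-1],[[0,-29,-192],0.56,-1],[[0,-37,-240],0.7,-1]]'
python3 -c "
from h import *
to(.487,.174,.22,-1.5)"
```

```text
time_s: 8.75
ee_pos: [0.506, 0.1033, 0.2198]
eef_rot: [0.691, 1.567, -1.472]
force: [0.8, 0.2, -0.3]
grip_width: 0.094
shift [ -0.5 -55.2 -48.1] spin 0.908 jaw now -0.592 q6 0.725 tilt x [ 3.0e-04 -3.3e-03 -1.0e+00] t 8.75
```

```bash
python3 -m handwheel '[[[0,-18,-16],0.14,-1],[[0,-37,-32],0.28,-1],[[0,-55,-48],0.42,-1],[[0,-55,-48],0.56,-1],[[0,-55,-48],0.7,-1]]'
python3 -m handwheel '[[[0,0,0],0.14,-1],[[0,0,0],0.208,-1],[[0,0,0],0.208,-1],[[0,0,0],0.208,-1],[[0,0,0],0.208,-1]]'
python3 - <<'E'
from h import *
to(.487,.174,.22,-1.5)
i=camera_info("wrist"); im,d=camera("wrist"); cv2.imwrite("pics/w3.png",im); np.save("pics/w3.npy",d); np.save("pics/w3i.npy",i,allow_pickle=True)
P=cloud(i,d); u,v=proj(i,[.487,.174,.034]).astype(int); print(u,v)
x0,y0=u-50,v-45; Q=P[y0:y0+90,x0:x0+100].reshape(-1,3)
for lo,hi in [(.008,.016),(.029,.04)]:
    q=Q[(Q[:,2]>lo)&(Q[:,2]<hi)]; (c,r)=cv2.minEnclosingCircle((q[:,:2]*1000).astype(np.float32)); print(lo,len(q),np.round(np.median(q,0),4),np.ptp(q,0),c,r)
cv2.imwrite("pics/w3c.png",cv2.resize(im[y0:y0+90,x0:x0+100],(667,600),interpolation=cv2.INTER_CUBIC))
E
```

```text
time_s: 9.25
ee_pos: [0.4864, 0.1744, 0.2181]
eef_rot: [0.884, 1.566, -1.983]
force: [-0.5, -0.3, 0.4]
grip_width: 0.0941
time_s: 9.75
ee_pos: [0.4863, 0.1743, 0.2177]
eef_rot: [0.997, 1.566, -2.076]
force: [-0.7, -0.6, 0.0]
grip_width: 0.094
shift [-2.3  0.4 -0.6] spin -0.002 jaw now -1.502 q6 1.778 tilt x [-0.0023 -0.0041 -1.    ] t 9.75
260 168
0.008 828 [0.4924 0.1793 0.0106] [0.06109529 0.06021878 0.00788731] (486.9205017089844, 175.07054138183594) 30.838449478149414
0.029 641 [0.4874 0.1753 0.0324] [0.04113154 0.04113696 0.00595833] (486.8770751953125, 175.08355712890625) 20.79269790649414
```

View pics/w3c.png

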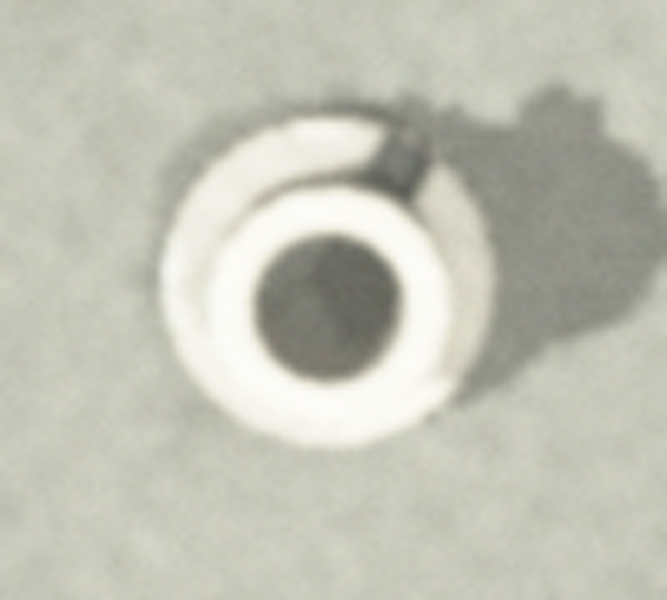

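The picture shows the wheel hub up, with its centre near (328,307) and the dark screw head at (405,165). I'll measure the head's bearing.

```bash
python3 - <<'E'
from h import *
im=cv2.imread("pics/w3.png"); i=np.load("pics/w3i.npy",allow_pickle=True).item(); P=cloud(i,np.load("pics/w3.npy"))
c=np.array([.4869,.1751]); D=P[...,:2]-c; r=np.hypot(*np.moveaxis(D,-1,0)); g=im.max(-1)
m=(r>.0225)&(r<.03)&(P[...,2]>.017)&(P[...,2]<.031); q=D[m].mean(0); print("depth",m.sum(),q,np.arctan2(q[1],q[0]))
for z in (.024,.027):
    v,u=np.mgrid[123:213,210:310]; W=np.array([[onplane(i,a,b,z)[:2] for a in range(210,310)] for b in range(123,213)])-c
    rr=np.hypot(W[...,0],W[...,1]); m=(rr>.0225)&(rr<.0285)&(g[123:213,210:310]<125)&(np.abs(np.arctan2(W[...,1],W[...,0]))<.8); q=W[m].mean(0); print(z,m.sum(),q,np.arctan2(q[1],q[0]))
print(onplane(i,210+405/6.67,123+165/6.67,.026)[:2]-c, [np.arctan2(*(onplane(i,210+405/6.67,123+165/6.67,z)[:2]-c)[::-1]) for z in (.023,.028)])
E
```

```text
depth 58 [ 0.0239932  -0.01029247] -0.40523228275083634
0.024 27 [ 0.02247478 -0.01044536] -0.4350597047644616
0.027 28 [ 0.02282341 -0.01015798] -0.41874530952220895
[ 0.02335582 -0.01133385] [np.float64(-0.46340772208229797), np.float64(-0.4441901375248766)]
```

Screw bearing ≈ −0.42 rad, wheel centre ≈ (486.5, 175) mm with about 1.5 mm of doubt. So I'll pinch it gently from two perpendicular directions, both clear of the screw; the second pinch is the carrying grasp.

```bash
python3 -m handwheel '[[[20,0,0],-0.14,-1],[[50,0,0],-0.28,-1],[[90,0,0],-0.432,-1],[[130,0,0],-0.432,-1],[[130,0,0],-0.432,-1]]' 5
python3 -c "
from h import *
to(.4865,.175,.028,-1.07)"
```

```text
time_s: 10.3
ee_pos: [0.4837, 0.1731, 0.0836]
eef_rot: [0.066, 1.559, -2.574]
force: [0.5, -0.7, -0.1]
grip_width: 0.094
shift [55.6 -0.3 -4. ] spin 0.0 jaw now -1.07 q6 1.346 tilt x [-0.0098 -0.0062 -0.9999] t 10.3
```

```bash
python3 -m handwheel '[[[14,0,-1],0,-1],[[28,0,-2],0,-1],[[42,0,-3],0,-1],[[55,0,-4],0,-1],[[55,0,-4],0,-1]]' 5
python3 -c "
from h import *
to(.4865,.175,.028,-1.07)"
python3 -m handwheel '[[[0,0,0],0,-1],[[0,0,0],0,-1],[[0,0,0],0,-1],[[0,0,0],0,-1],[[0,0,0],0,-1]]' 5
python3 -c "
from h import *
to(.4865,.175,.028,-1.07)"
```

```text
time_s: 10.8
ee_pos: [0.4861, 0.1745, 0.0273]
eef_rot: [0.021, 1.557, -2.62]
force: [-0.2, -0.0, 1.1]
grip_width: 0.0941
shift [-0.7 -0.2 -0.6] spin -0.0 jaw now -1.07 q6 1.348 tilt x [-0.0119 -0.0068 -0.9999] t 10.8
time_s: 11.3
ee_pos: [0.4862, 0.1746, 0.0275]
eef_rot: [0.027, 1.557, -2.614]
force: [-0.0, 0.0, 1.0]
grip_width: 0.0942
shift [-0.5 -0.2 -0.5] spin -0.0 jaw now -1.07 q6 1.348 tilt x [-0.0115 -0.0067 -0.9999] t 11.3
```

```bash
python3 -m handwheel '[[[0,0,0],0,0.4],[[0,0,0],0,0.4],[[0,0,0],0,0.4],[[0,0,0],0,0.4],[[0,0,0],0,0.4]]' 5
python3 -m handwheel '[[[0,0,0],0,0.4],[[0,0,0],0,0.4],[[0,0,0],0,0.4],[[0,0,0],0,0.4],[[0,0,0],0,0.4]]' 5
python3 -m handwheel '[[[0,0,0],0,-0.3],[[0,0,0],0,-0.5],[[0,0,0],0,-1],[[0,0,0],0,-1],[[0,0,0],0,-1]]' 5
python3 -c "
from h import *
to(.4862,.1746,.0275,.5)"
```

```text
time_s: 11.8
ee_pos: [0.4862, 0.1746, 0.0275]
eef_rot: [0.026, 1.557, -2.615]
force: [0.1, -0.1, 0.5]
grip_width: 0.0576
time_s: 12.3
ee_pos: [0.4861, 0.1746, 0.0275]
eef_rot: [0.027, 1.557, -2.614]
force: [0.1, -0.4, -0.4]
grip_width: 0.0413
time_s: 12.8
ee_pos: [0.4862, 0.1746, 0.0275]
eef_rot: [0.029, 1.557, -2.611]
force: [0.1, -0.8, -0.1]
grip_width: 0.0779
shift [ 0. -0. -0.] spin -1.57 jaw now -1.07 q6 1.348 tilt x [-0.0115 -0.0067 -0.9999] t 12.8
```

```bash
python3 -m handwheel '[[[0,0,0],-0.14,-1],[[0,0,0],-0.28,-1],[[0,0,0],-0.42,-1],[[0,0,0],-0.56,-1],[[0,0,0],-0.7,-1]]' 5
python3 -m handwheel '[[[0,0,0],-0.14,-1],[[0,0,0],-0.28,-1],[[0,0,0],-0.42,-1],[[0,0,0],-0.56,-1],[[0,0,0],-0.7,-1]]' 5
python3 -m handwheel '[[[0,0,0],-0.1,-1],[[0,0,0],-0.17,-1],[[0,0,0],-0.17,-1],[[0,0,0],-0.17,-1],[[0,0,0],-0.17,-1]]' 5
python3 -c "
from h import *
to(.4862,.1746,.0275,.5)"
```

```text
time_s: 13.3
ee_pos: [0.4862, 0.1745, 0.0275]
eef_rot: [-0.677, 1.557, -2.612]
force: [-0.4, 0.8, -0.2]
grip_width: 0.0938
time_s: 13.8
ee_pos: [0.4862, 0.1746, 0.0275]
eef_rot: [-1.385, 1.557, -2.614]
force: [0.1, 0.2, 1.2]
grip_width: 0.0944
time_s: 14.3
ee_pos: [0.4862, 0.1746, 0.0275]
eef_rot: [-1.554, 1.557, -2.614]
force: [-0.1, -1.3, -0.1]
grip_width: 0.094
shift [ 0.  0. -0.] spin 0.01 jaw now 0.51 q6 -0.232 tilt x [-0.0115 -0.0067 -0.9999] t 14.3
```

Close gently, then firmly, and lift 60 mm for a look at the screw bearing.

```bash
python3 -m handwheel '[[[0,0,0],0,0.4],[[0,0,0],0,0.4],[[0,0,0],0,0.4],[[0,0,0],0,0.4],[[0,0,0],0,0.4]]' 5
python3 -m handwheel '[[[0,0,0],0,1],[[0,0,0],0,1],[[0,0,0],0,1],[[0,0,0],0,1],[[0,0,0],0,1]]' 5
python3 -m handwheel '[[[0,0,0],0,1],[[0,0,0],0,1],[[0,0,0],0,1],[[0,0,0],0,1],[[0,0,0],0,1]]' 35
python3 -m handwheel '[[[-15,0,0],0,1],[[-35,0,0],0,1],[[-60,0,0],0,1],[[-90,0,0],0,1],[[-110,0,0],0,1]]' 35
python3 -m handwheel '[[[-20,0,0],0,1],[[-20,0,0],0,1],[[-20,0,0],0,1],[[-20,0,0],0,1],[[-20,0,0],0,1]]' 35
python3 - <<'E'
from h import *
o,p,R=pose()
i=camera_info("wrist"); im,d=camera("wrist"); cv2.imwrite("pics/w4.png",im); np.save("pics/w4.npy",d); np.save("pics/w4i.npy",i,allow_pickle=True)
print(p,o["grip_width"],o["force"]); to(.5663,-.1276,.135,1.02)
zt=p[2]-.0275+.034; u,v=proj(i,[p[0],p[1],zt]).astype(int); print(u,v)
x0,y0=u-75,v-55
cv2.imwrite("pics/w4c.png",cv2.resize(im[y0:y0+110,x0:x0+150],(750,550),interpolation=cv2.INTER_CUBIC))
P=cloud(i,d)-[p[0],p[1],p[2]-.0275]; Q=P[y0:y0+110,x0:x0+150].reshape(-1,3)
rr=np.hypot(Q[:,0],Q[:,1]); q=Q[(abs(Q[:,2]-.034)<.005)&(rr<.026)&(rr>.012)]; print(len(q),cv2.minEnclosingCircle((q[:,:2]*1000).astype(np.float32)), np.linalg.lstsq(np.c_[q[:,:2],np.ones(len(q))],q[:,2],rcond=None)[0])
r=np.hypot(P[...,0],P[...,1]); m=(r>.0235)&(r<.03)&(P[...,2]>.018)&(P[...,2]<.031)&(abs(np.arctan2(P[...,1],P[...,0])+.42)<.5); q=P[m].mean(0); print(m.sum(),q,np.arctan2(q[1],q[0]))
E
```

```text
time_s: 14.8
ee_pos: [0.4862, 0.1746, 0.0275]
eef_rot: [-1.552, 1.558, -2.613]
force: [-0.0, 0.2, 0.4]
grip_width: 0.0573
time_s: 15.3
ee_pos: [0.4862, 0.1746, 0.0275]
eef_rot: [-1.554, 1.558, -2.615]
force: [-0.4, -0.9, -0.2]
grip_width: 0.0426
time_s: 15.8
ee_pos: [0.4862, 0.1746, 0.0275]
eef_rot: [-1.553, 1.558, -2.614]
force: [-0.2, 0.5, -0.8]
grip_width: 0.0422
time_s: 16.3
ee_pos: [0.4877, 0.1754, 0.1393]
eef_rot: [-1.523, 1.559, -2.585]
force: [0.0, 0.7, -1.7]
grip_width: 0.0416
time_s: 16.8
ee_pos: [0.4875, 0.1754, 0.1582]
eef_rot: [-1.561, 1.557, -2.622]
force: [0.0, 0.1, -0.5]
grip_width: 0.042
[0.48749801 0.1754001  0.15818311] 0.04197450001506993 [ 0.04807147  0.10924414 -0.50325625]
shift [ 24.5 -78.8 302.9] spin -0.51 jaw now 0.51 q6 -0.232 tilt x [-0.0117 -0.0068 -0.9999] t 16.85
256 238
2834 ((-1.572692632675171, 2.8744630813598633), 24.938404083251953) [-0.00500947 -0.00581707  0.0326064 ]
168 [ 0.02533179 -0.00829958  0.02560589] -0.3166134492489033
```

View pics/w4c.png

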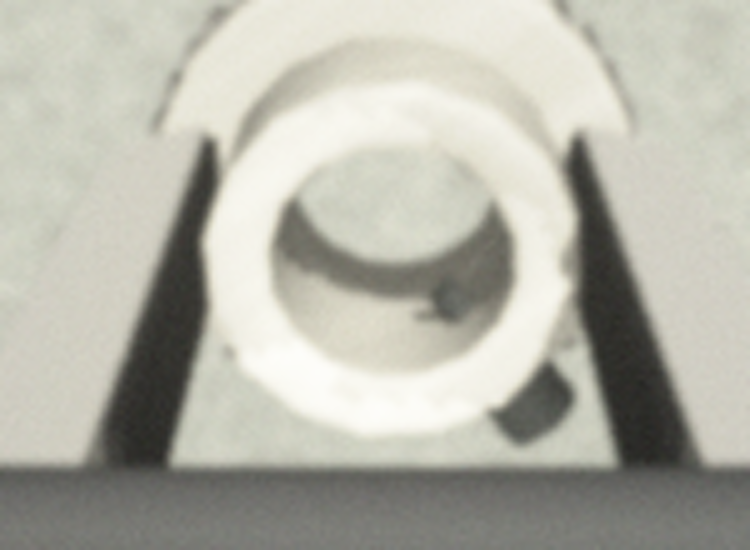

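The screw tip is visible in the bore at (450,297) and the head at (535,405). The hub's top centre is at about (393,257), midway between the fingers. I'll compute the bearing from relative vectors in this one view.

```bash
python3 - <<'E'
from h import *
i=np.load("pics/w4i.npy",allow_pickle=True).item(); zb=.1582-.0275
f=lambda u,v,z: onplane(i,181+u/5,183+v/5,zb+z)[:2]*1000
im=cv2.imread("pics/w4.png"); g=im.max(-1)
hub=f(393,257,.034); hub2=f(393,254,.034); head=f(535,403,.025); tip=f(450,297,.023)
P=cloud(i,np.load("pics/w4.npy")); 
v,u=np.mgrid[0:384,0:512]; sel=(g<110)&(u>276)&(u<298)&(v>253)&(v<274); print(sel.sum(),u[sel].mean(),v[sel].mean(),np.median(P[sel],0)-[0,0,zb])
head2=P[sel].mean(0)[:2]*1000
for n,a,b in [("hub-head",hub,head),("hub-tip",hub,tip),("tip-head",tip,head),("hub-headdepth",hub,head2)]:
    d=b-a; print(n,np.round(a,1),np.round(b,1),np.round(np.hypot(*d),1),np.round(np.arctan2(d[1],d[0]),3))
E
```

```text
119 288.07563025210084 263.6890756302521 [0.51273787 0.16761133 0.02612679]
hub-head [488.  178.3] [513.1 167.1] 27.5 -0.421
hub-tip [488.  178.3] [498.3 173.1] 11.6 -0.469
tip-head [498.3 173.1] [513.1 167.1] 15.9 -0.386
hub-headdepth [488.  178.3] [512.4 168. ] 26.5 -0.4
```

```bash
python3 -m handwheel '[[[0,-5,20],0,1],[[0,-15,55],0,1],[[0,-25,95],0,1],[[0,-35,135],0,1],[[0,-45,170],0,1]]' 35
python3 -m handwheel '[[[0,-8,35],-0.1,1],[[0,-17,70],-0.2,1],[[0,-26,100],-0.3,1],[[0,-32,122],-0.4,1],[[0,-34,131],-0.51,1]]' 35
python3 -m handwheel '[[[0,0,0],0,1],[[0,0,0],0,1],[[0,0,0],0,1],[[0,0,0],0,1],[[0,0,0],0,1]]' 35
python3 - <<'E'
from h import *
to(.5663,-.1276,.122,1.02); o=get_obs(); print(o["grip_width"],o["force"],o["moment"])
E
```

```text
time_s: 17.35
ee_pos: [0.5314, 0.0032, 0.1585]
eef_rot: [-1.576, 1.557, -2.638]
force: [0.3, 1.3, -1.7]
grip_width: 0.0418
time_s: 17.85
ee_pos: [0.5656, -0.1297, 0.1582]
eef_rot: [-2.127, 1.556, -2.676]
force: [1.2, -0.4, -0.6]
grip_width: 0.0417
time_s: 18.35
ee_pos: [0.5656, -0.1293, 0.1583]
eef_rot: [-2.122, 1.556, -2.671]
force: [-0.2, -0.3, -1.5]
grip_width: 0.0417
shift [36.2  2.2  0. ] spin 0.002 jaw now 1.022 q6 -1.301 tilt x [-0.0132 -0.0067 -0.9999] t 18.35
0.04173632231345484 [-0.16244763 -0.30277085 -1.45936208] [-0.04636394 -0.01312973 -0.06036127]
```

```bash
python3 -m handwheel '[[[10,2,0],0,1],[[20,2.2,0],0,1],[[30,2.2,0],0,1],[[36,2.2,0],0,1],[[36,2.2,0],0,1]]' 35
python3 - <<'E'
from h import *
to(.5663,-.1276,.110,1.02); o=get_obs(); print(o["grip_width"],o["force"],o["moment"])
i=camera_info("wrist"); im,d=camera("wrist"); cv2.imwrite("pics/w5.png",im)
cv2.imwrite("pics/w5c.png",cv2.resize(im[180:290,181:331],(750,550),interpolation=cv2.INTER_CUBIC))
E
```

```text
time_s: 18.85
ee_pos: [0.5658, -0.1275, 0.1209]
eef_rot: [-2.204, 1.555, -2.753]
force: [-0.5, -0.5, -0.8]
grip_width: 0.0413
shift [10.9  0.3  0.6] spin 0.002 jaw now 1.022 q6 -1.297 tilt x [-0.015  -0.0061 -0.9999] t 18.85
0.04133337261731134 [-0.48652732 -0.5373289  -0.82276369] [-0.0064841   0.01748421  0.00861068]
```

View pics/w5c.png

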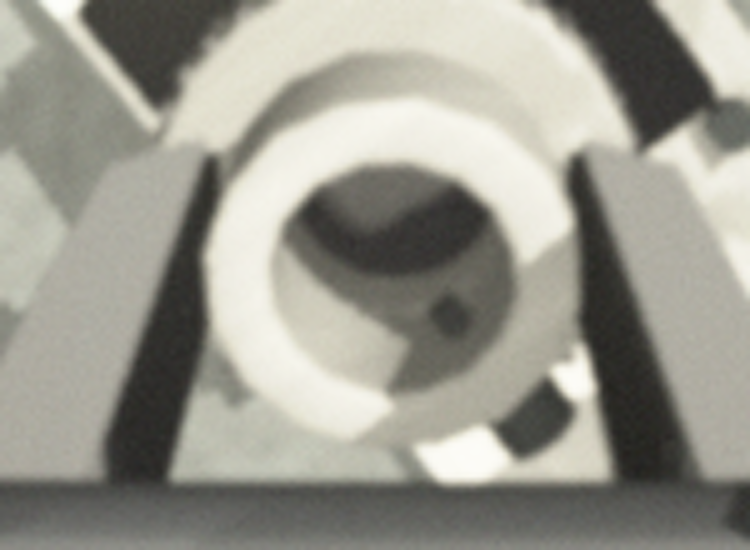

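The wheel sits as before between the fingers, screw tip at (450,315). The spindle top shows centred through the bore at about (385,205). Descending with force checks.

```bash
python3 -m handwheel '[[[2,0.3,0.6],0,1],[[5,0.3,0.6],0,1],[[8,0.3,0.6],0,1],[[11,0.3,0.6],0,1],[[11,0.3,0.6],0,1]]' 35
python3 - <<'E'
from h import *
to(.5663,-.1276,.105,1.02); o,p,R=pose(); print(R.T@o["force"],R.T@o["moment"])
E
```

```text
time_s: 19.4
ee_pos: [0.5664, -0.1277, 0.1102]
eef_rot: [-2.188, 1.555, -2.737]
force: [0.6, -0.7, -1.4]
grip_width: 0.0417
shift [ 5.2  0.1 -0.1] spin 0.002 jaw now 1.022 q6 -1.297 tilt x [-0.0146 -0.0063 -0.9999] t 19.4
[ 1.39507368 -0.2873132   0.89925714] [ 0.00061598 -0.03953779 -0.04248154]
```

```bash
python3 -m handwheel '[[[2,0,0],0,1],[[4,0,0],0,1],[[6,0,0],0,1],[[8,0,0],0,1],[[8,0,0],0,1]]' 35
python3 - <<'E'
from h import *
to(.5663,-.1276,.094,1.02); o,p,R=pose(); print(R.T@o["force"],R.T@o["moment"])
E
python3 -m handwheel '[[[2,0,0],0,1],[[4,0,0],0,1],[[6,0,0],0,1],[[8,0,0],0,1],[[8,0,0],0,1]]' 35
python3 - <<'E'
from h import *
to(.5663,-.1276,.088,1.02); o,p,R=pose(); print(R.T@o["force"],R.T@o["moment"])
E
```

```text
time_s: 19.9
ee_pos: [0.5662, -0.1277, 0.1019]
eef_rot: [-2.206, 1.554, -2.755]
force: [-0.3, 0.3, -1.0]
grip_width: 0.0417
shift [7.9 0.2 0.1] spin 0.002 jaw now 1.022 q6 -1.297 tilt x [-0.0151 -0.0061 -0.9999] t 19.9
[ 0.96385787  0.07731135 -0.40451615] [-0.01792217 -0.00606524 -0.03085654]
time_s: 20.4
ee_pos: [0.5659, -0.1277, 0.0936]
eef_rot: [-2.224, 1.554, -2.773]
force: [-0.2, -0.3, -1.3]
grip_width: 0.042
shift [5.6 0.4 0.3] spin 0.002 jaw now 1.022 q6 -1.297 tilt x [-0.0155 -0.006  -0.9999] t 20.4
[ 1.32599555 -0.31072895  0.01560959] [ 0.01466866 -0.01694974 -0.00046279]
```

```bash
python3 -m handwheel '[[[2,0.4,0.3],0,1],[[4,0.4,0.3],0,1],[[6,0.4,0.3],0,1],[[8,0.4,0.3],0,1],[[8,0.4,0.3],0,1]]' 35
python3 - <<'E'
from h import *
to(.5663,-.1276,.0705,1.02); o,p,R=pose(); print(R.T@o["force"],R.T@o["moment"])
E
python3 -m handwheel '[[[2,0.2,0.1],0,1],[[4,0.2,0.1],0,1],[[6,0.2,0.1],0,1],[[8,0.2,0.1],0,1],[[8,0.2,0.1],0,1]]' 35
python3 - <<'E'
from h import *
to(.5663,-.1276,.0705,1.02); o,p,R=pose(); print(R.T@o["force"],R.T@o["moment"])
E
```

```text
time_s: 20.9
ee_pos: [0.5661, -0.1275, 0.0852]
eef_rot: [-2.244, 1.554, -2.794]
force: [0.3, 0.6, -1.3]
grip_width: 0.0419
shift [14.7  0.2  0.4] spin 0.002 jaw now 1.022 q6 -1.296 tilt x [-0.0161 -0.0058 -0.9999] t 20.9
[ 1.25131805  0.68851222 -0.06360925] [ 0.02197438 -0.0055188   0.00683907]
time_s: 21.4
ee_pos: [0.566, -0.1274, 0.0769]
eef_rot: [-2.259, 1.553, -2.808]
force: [-0.8, -0.4, -0.8]
grip_width: 0.0417
shift [6.4 0.1 0.4] spin 0.002 jaw now 1.022 q6 -1.296 tilt x [-0.0165 -0.0057 -0.9998] t 21.4
[ 0.83452777 -0.72559944 -0.48318865] [-0.02916231 -0.00498982  0.00271435]
```

```bash
python3 -m handwheel '[[[2,0.1,0.4],0,1],[[4,0.1,0.4],0,1],[[6.2,0.1,0.4],0,1],[[6.2,0.1,0.4],0,1],[[6.2,0.1,0.4],0,1]]' 35
python3 - <<'E'
from h import *
o,p,R=pose(); to(.5663,-.1276,.0705,1.02); print(o["grip_width"],R.T@o["force"],R.T@o["moment"])
i=camera_info("wrist"); im,d=camera("wrist"); s,ds=camera("scene"); isc=camera_info("scene")
cv2.imwrite("pics/w6.png",im); np.save("pics/w6.npy",d); np.save("pics/w6i.npy",i,allow_pickle=True)
a=cv2.resize(im[170:290,181:331],(500,400),interpolation=cv2.INTER_CUBIC)
u,v=proj(isc,[.566,-.127,.06]).astype(int); b=cv2.resize(s[v-22:v+42,u-20:u+28],(300,400),interpolation=cv2.INTER_CUBIC)
cv2.imwrite("pics/w6c.png",np.hstack([a,b]))
P=cloud(i,d)-[p[0],p[1],0]; Q=P[170:290,181:331].reshape(-1,3); rr=np.hypot(Q[:,0]+.0016,Q[:,1]-.0025)
for lo,hi,zl,zh in [(.0145,.0205,.065,.085),(0,.009,.078,.095),(.022,.029,.045,.062)]:
    q=Q[(rr<hi)&(rr>lo)&(Q[:,2]>zl)&(Q[:,2]<zh)]; print(len(q),np.round(np.median(q,0),4) if len(q) else "", np.round(np.linalg.lstsq(np.c_[q[:,:2],np.ones(len(q))],q[:,2],rcond=None)[0],4) if len(q)>20 else "")
E
```

```text
time_s: 21.9
ee_pos: [0.5663, -0.1276, 0.0706]
eef_rot: [-2.264, 1.553, -2.813]
force: [-0.4, -0.4, -0.6]
grip_width: 0.0421
shift [ 0.1 -0.  -0. ] spin 0.002 jaw now 1.022 q6 -1.296 tilt x [-0.0166 -0.0057 -0.9998] t 21.9
0.04206090660400047 [ 0.62563782 -0.54201584 -0.1406494 ] [-0.00578029 -0.02646323 -0.03730901]
2147 [-0.0032  0.0047  0.0756] [ 0.0449 -0.0429  0.0751]
928 [-0.002   0.0029  0.0847] [ 0.0532 -0.0486  0.0849]
1437 [-0.021   0.0162  0.0539] [ 0.1225 -0.0674  0.0565]
```

View pics/w6c.png

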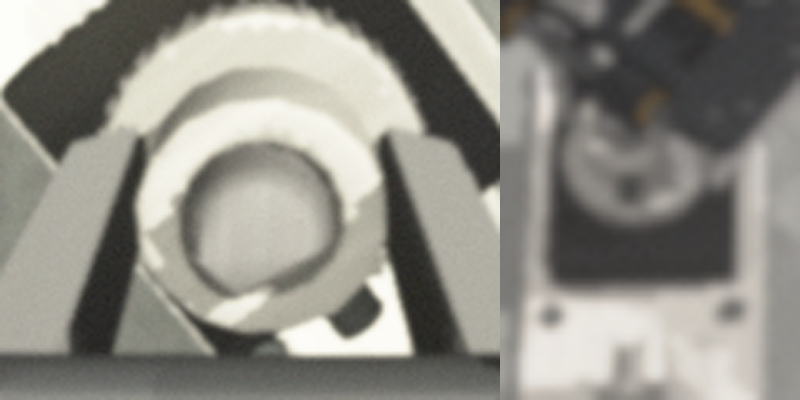

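Both views agree: the wheel is around the spindle, the flat edge is towards the screw (head at (357,305)), and the scene half shows the screw at (630,185) pointing at the rest at (630,350). Hub top is 9.1 mm below the spindle top, so about 6.9 mm clear of the shoulder. One last bearing number from this same picture.

```bash
python3 - <<'E'
from h import *
i=np.load("pics/w6i.npy",allow_pickle=True).item(); im=cv2.imread("pics/w6.png"); P=cloud(i,np.load("pics/w6.npy")); zb=.0706-.0275
f=lambda u,v,z: onplane(i,181+u/3.333,170+v/3.333,zb+z)[:2]*1000
hub=f(262,215,.034); g=im.max(-1); v,u=np.mgrid[0:384,0:512]
s=(g<100)&(abs(u-288)<9)&(abs(v-261.5)<9)&(P[...,2]>zb+.01); hd=np.median(P[s],0)
for b in (f(357,305,.025),hd[:2]*1000): d=b-hub; print(hub,b,np.hypot(*d),np.arctan2(d[1],d[0]))
print(s.sum(),hd[2]-zb)
E
```

```text
[ 566.28312087 -125.21953563] [ 592.31085677 -121.85935243] 26.243739582036174 0.12838995394534017
[ 566.28312087 -125.21953563] [ 592.87281498 -122.52288005] 26.72608808263848 0.10107174404793899
113 0.02595328118348736
```

Bearing 0.10–0.13 against 0.10 wanted. Handing in.

```bash
python3 -c "
from h import *
print(hand_in()); o=get_obs(); print(o['time_s'],o['grip_width'],o['ee_pos'])"
```

```text
the job is handed in; nothing more can be done
None
the job is handed in; nothing more can be done
```

The job is handed in, at about 22 s on the robot's clock, with the gripper still holding the thumbwheel on the spindle.

**Spindle:** I pinched it square on its flat, with the fingers reading 20.0–20.3 mm. I then turned it about 1.1 rad until the jaws stood at 0.098 rad, against a stage direction of 0.101 rad. A picture after release showed the flat facing the driver rest.

**Wheel:** I centred it with two gentle pinches at right angles and gripped the hub at 35 N. I lowered it over the spindle with no contact force felt, only about the wheel's own weight (1 N).

**Last checks:**
- **Clearance:** hub top is 9.1 mm below the spindle top, so the wheel is about 6.9 mm clear of the shoulder.
- **Screw direction:** 0.10–0.13 rad, against 0.10 wanted. The scene camera also shows the screw pointing at the rest.
- **Level:** within roughly 0.6°. The depth picture alone showed a slope of about 0.045 on the hub, but it showed nearly the same on the fixed spindle top, so I took it as camera error. The tool itself leans about 1°, nearly as it did when it gripped the wheel flat on the bench.
- **Disagreement:** the wrist camera's positions were 2–3 mm off those found by touch. I used the touch values.

I made no contact with the microscope, vial, screwdriver or tray that I know of, but took no final picture to check them.

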